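# Slide a loaded carrier tray across the gap into its dock

### The job

Slide the carrier tray, with the box of slides on it, off the loading stand, across the open gap and into the dock between its side guides, keeping it down on the decks all the way: do not lift it, and do not let either end sag into the gap (the box makes it nose-heavy). Then feel for the dock's end stop and press the tray home against it with about 10 N for about a second, never with more than 25 N. Let go so that the tray stays at the stop with the home pin pushed in and the box still standing in it, and leave the tweezers, the dish and the amber bottle alone.

Things in the scene. Friction and masses are not known exactly. Their poses are not given: they have to be found in the camera images.
- tray_handle (a point): Centre of the tray's black upright handle plate: 12 mm thick along the tray's y, 60 mm wide (x), 55 mm high. It lies 33.5 mm above the tray's underside, 27.5 mm above its floor, 128 mm behind the nose's front face and 12 mm before the tail. Tray axes: z up, -y to the nose (the way to travel). The box on the tray is about 70 mm away.
- tray_nose (a point): Point of the loose aluminium tray's flat underside on its centre line, 15 mm behind the nose's front face; these last 15 mm rise by 4 mm like a ski tip. Tray axes. The tray is 92 mm wide (x), 140 mm long (y), 0.3 kg, rim 16 mm high. Pushed freely from behind it tips into the gap before the nose is across: hold the handle end down or level. Drag of the loaded tray: 2 to 12 N, unknown.
- tray_tail (a point): Rear lower edge of the tray, on its centre line, at the underside, 12 mm behind the handle's centre. Tray axes.
- slidebox_mid (a point): Centre, half-way up, of the blue lidded box of glass slides, 82 mm (across the tray) x 34 x 66 mm high, about 0.5 kg, standing loose between two low ribs in the front half of the tray. z up.
- stand_edge (a point): Middle of the gap-side upper edge of the fixed grey loading stand; its deck is 108 mm wide (x), 40 mm above the bench, and reaches 155 mm along +y from here. z up, -y points across the gap to the dock, which stands in line, 65 to 90 mm away edge to edge.
- dock_edge (a point): Middle of the gap-side upper edge of the fixed dock's deck, 108 mm wide, 215 mm long (along -y from here), same height and direction as the stand. z up, -y is the way in. A 12 mm bevel leads up 6 mm to this edge from the gap. Two side guides, 12 mm high, stand 100 mm apart (4 mm play each side of the tray), flared to about 112 mm at the entrance, from 4 to 200 mm past the edge.
- stop_track: Metal strip at the far end of the dock, axes as the dock; origin 182.5 mm along -y from dock_edge, 3 mm below the deck. It carries the stop, a metal block with a black clamp screw, 60 mm wide. Where the block is clamped varies and is not reported: its rubber bumper's front, met by the tray's nose, is 145 to 185 mm along -y from dock_edge: find it by feel. It gives 1 mm per 8 N, up to 5 mm.
- home_pin (a joint): Light spring pin (under 1 N) that sticks out about 8 mm before the bumper, in the middle of the stop block. Reads 0 m fully out, about 0.008 m when the nose just touches the bumper, more when pressed.
- tweezers: Bystander: metal tweezers, 20x126x9 mm, lying on the bench behind the gap (farther from the robot). Origin at the centre of its underside.
- dish: Bystander: Petri dish, 90 mm wide, 15 mm high, on the bench to the right of the dock. Origin at the centre of its underside.
- amber: Bystander: amber bottle with a red cap, 62 mm wide, 164 mm high, on the bench to the left of the stand. Origin at the centre of its underside.

How it is judged:
On the way, in this order (a step that is already met when the one before it is completed fails the run):
1. the tray's nose has slid across the gap onto the dock (y of tray_nose in the frame of dock_edge below -0.01 m and z of tray_nose in the frame of dock_edge above -0.005 m), for 0.1 s.
2. the tray is pressed against the end stop with a clear force (contact force between tray and stop_track above 5 N), for 0.3 s.
At the end, for the whole second after the job is handed in: The whole tray lies level (within 0.03 rad) and at rest on the dock, released, its nose at the end stop with the home pin pushed in by more than 5 mm, the box standing upright (within 0.1 rad) at its place in the front half of the tray (value of joint home_pin above 0.005 m and y of tray_tail in the frame of dock_edge below 0.006 m and angle between tray_nose's own z axis and vertical below 0.03 rad and angle between slidebox_mid's own z axis and vertical below 0.1 rad and y of slidebox_mid in the frame of tray_nose between 0 and 0.04 m and linear speed of tray below 0.01 m/s); the robot touches nothing.
It fails at once if an end of the tray sags more than 8 mm below the decks (z of any of tray_nose, tray_tail in the frame of dock_edge below -0.008 m).
It fails at once if an end of the tray is lifted more than 12 mm off the decks (z of any of tray_nose, tray_tail in the frame of dock_edge above 0.012 m).
It fails at once if the tray presses on the end stop with more than 25 N (contact force between tray and stop_track above 25 N).
It fails at once if the box tips over (angle between slidebox_mid's own z axis and vertical above 0.3 rad).
It fails at once if a bystander is moved by more than 15 mm (distance of any of tweezers, dish, amber from where it was at the start of the episode above 0.015 m).
It also fails if it takes over 64 s, if anything falls off the work surface, if the arm or the gripper's body presses on something with over 40 N, if the wrist force passes 120 N, or if a joint passes its speed limit or range.

### The arm

A 7-joint arm with a two-finger parallel gripper is mounted at the origin on a cart in front of the work surface, level with it; the furniture and walls round the work are solid. World frame = base frame: x ahead of the robot, y to its left, z up, the work surface at z = 0. Lengths are in m, angles in rad, forces in N, time in s.
With the tool pointing down it reaches from about 0.4 to 0.875 m from the base axis. Payload 19.3 kg.
Tool frame: the origin (TCP) lies at the very end of the fingers, on their centre line; the grasp point (between the pads) lies 19 mm behind it; z points along the fingers, y is the line along which they close (so a half turn about z gives the same grasp; the last joint's range is limited). The gripper opens to 85 mm and grips with 20 to 120 N. Pads are 22 mm wide; open, the fingers measure 114 mm over their backs; the gripper's body (76 mm by 85 mm) begins 54 mm behind the grasp point. The pads swing forward as they close: fully open they stand 13 mm farther back than shut.
Start: joints at [1.132, 0.521, -0.036, 1.599, 0.021, 1.021, -0.113], TCP at [0.225, -0.583, 0.231] pointing down, gripper open.
Joint ranges: [-2.91, 2.91], [-0.3, 2.13], [-1.5, 1.42], [0.17, 2.43], [-1.26, 4.41], [0.16, 1.93], [-2.52, 2.52]. Speed limits (rad/s): [1.89, 1.89, 2.39, 2.39, 3.01, 3.01, 3.01].

### API

Orientations are given as [roll, pitch, yaw] about the fixed x, y, z axes, in that order (R = Rz(yaw) Ry(pitch) Rx(roll)).
In Python, from workcell import bot gives the robot as it stands.
- The arm moves only by the tool servo_tool, never from a script. Its argument "plan" is a list of rows, each a list of 7 numbers: the finger opening in cm, from 0 to 8.54, then the shift along the tool's x, y, z in cm, then the turn, a rotation vector about the tool's x, y, z in degrees. In form: [[fingers, x, y, z, wx, wy, wz], ...]. A call has 1 to 10 rows; each row is the pose to reach, as a shift and turn from the pose commanded when the call began, along the tool's axes at that moment; what a row does not reach only later rows make up. A row lasts 1/10 s, in which the tool goes at most 50 mm and 8.59 degrees, less where a joint would pass 70% of its speed; a pose out of reach is approached as far as the arm can. A call with a gripper value outside its range is refused whole. The fingers move at their own pace and stop on an object; "force" is the grip in N (left out, the last holds). Time passes only in rows, so rows that repeat a pose let the fingers close. It gives the time, the measured TCP pose, the force, the opening and the grip force at its end, in the units of the state.
- bot.observe(): the state, without advancing time (a new reading comes with each control period).
- bot.grab_frame(name): name is "scene" or "top"; returns a dict with "frame" (384x512x3 uint8, blue, green, red), "mtx" (3x3 intrinsics, pixels), "R" (3x3) and "t" (3): a world point X has camera coordinates R X + t. Camera axes: x right, y down, z forward; pixel columns grow to the right and rows downward; lengths in m; the calibration is good to about 2 mm. A picture is of the moment at which its call begins. There is no depth.
- bot.job_done(): hands the job in; it is judged then, once.
The state is a dict: "clock": time; "qpos": joint angles; "qd": joint speeds; "joint_efforts": joint torques, N m; "position": TCP position; "tool_rot": TCP orientation; "force": force on the tool from outside, world axes, zero at the start; "moment": the same for the moment, N m; "grip_width": finger opening in m; "finger_force": force on a finger pad.
Only numpy, scipy, OpenCV 4.12 (cv2) and the standard library are available. Lean on these libraries where they do the work, as an engineer would, in place of code of your own. Each camera call takes 0.05 s, during which the arm holds its last target. There are 200 camera calls.

## Working session

There is one attempt and no reset: what is moved stays moved. The work goes in short steps, Python scripts to look and compute and a tool call to move; the robot and the scene stay as the last step left them, time stands still between calls to the robot, and variables do not carry over. Pictures are saved under pics/ and viewed, at most 10 in all, crops included, and the job is handed in when it is done.

Besides the shell and the picture viewer there is one more tool, called after "Emit:" as name(argument=value, ...) on one line, values as JSON. servo_tool: Moves the arm, as the interface text tells. Its arguments: {"type":"object","properties":{"plan":{"type":"array","items":{"type":"array","items":{"type":"number"}}},"force":{"type":"number"}},"required":["plan"]}

```bash
ls; mkdir -p pics
python3 - <<'E'
from workcell import bot
import cv2,numpy as np
for n in("scene","top"):
    f=bot.grab_frame(n); cv2.imwrite(f"pics/{n}0.png",cv2.resize(f["frame"],(768,576),interpolation=cv2.INTER_CUBIC))
    np.savez(f"{n}0.npz",**f); print(n,f["mtx"].tolist(),(-f["R"].T@f["t"]).round(3),f["R"].round(3).tolist())
s=bot.observe(); print(s)
E
```

```text
pics
scene [[381.9683603444141, 0.0, 255.87528159559304], [0.0, 381.9683603444141, 189.648936227989], [0.0, 0.0, 1.0]] [-0.304  0.713  0.733] [[-0.618, -0.786, -0.005], [-0.454, 0.362, -0.814], [0.642, -0.501, -0.581]]
top [[433.8583275265949, 0.0, 263.14339066626485], [0.0, 433.8583275265949, 185.9444729982671], [0.0, 0.0, 1.0]] [0.262 0.132 1.223] [[-0.027, -0.999, -0.034], [-0.989, 0.032, -0.141], [0.142, 0.029, -0.989]]
{'clock': 0.1, 'qpos': array([ 1.1317989 ,  0.52198004, -0.0363409 ,  1.59994247,  0.02120447,
        1.02111306, -0.11280911]), 'qd': array([-1.27163712e-03, -2.01007927e-04,  1.46608588e-04, -1.73848490e-03,
       -7.72679787e-05,  1.59413230e-03, -8.77898109e-05]), 'joint_efforts': array([ 5.03552132e-03, -9.28490710e+01,  1.98474102e+00, -3.70530438e+01,
        1.82298745e-02,  5.22620656e-03, -8.71802172e-06]), 'position': array([ 0.2251724 , -0.58270019,  0.23077022]), 'tool_rot': array([-3.14053728e+00,  7.15237220e-05,  3.68791247e-01]), 'force': array([ 0.79997007, -0.42186809,  0.24426136]), 'moment': array([ 0.03027837, -0.03117481,  0.03493245]), 'finger_force': 0.0, 'grip_width': 0.08555045755569908}
```

View pics/scene0.png

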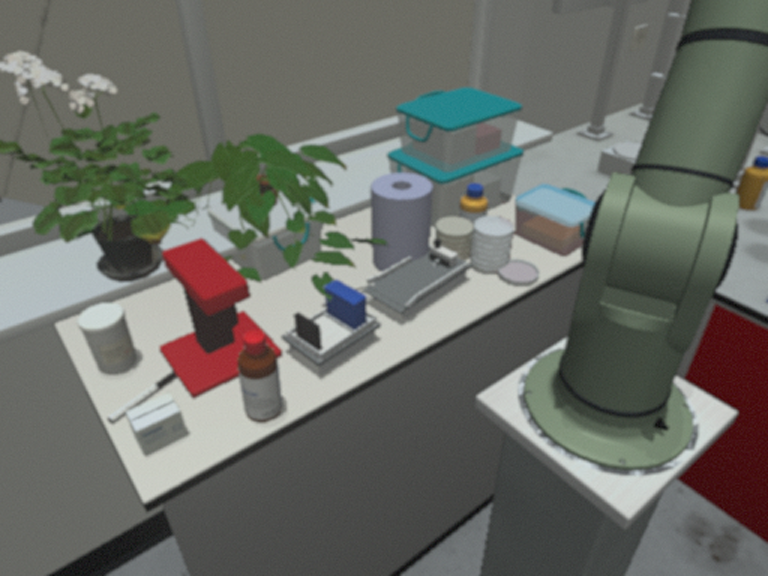

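View pics/top0.png

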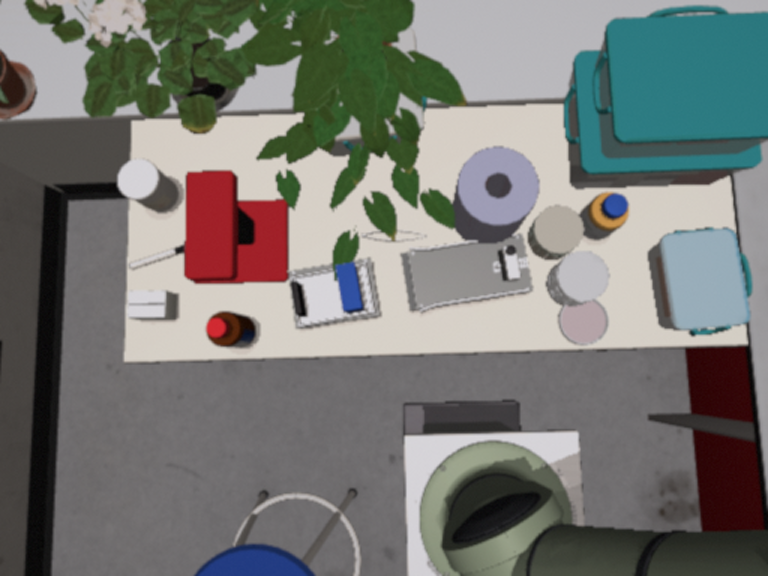

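The scene shows the tray on its stand, with the handle at about (307,330) and the box at (346,305), and the dock at (420,280). In the top view (at 1.5x) the handle is at (298,298), the box at (350,287), the dock spans x 403–530, the amber bottle is at (230,328), and leaves hang near (345,245). I'll zoom in for the edges.

Run:
```python
import cv2,numpy as np
a=np.load("top0.npz")["frame"][145:225,180:365]; b=np.load("scene0.npz")["frame"][155:255,180:320]
cv2.imwrite("pics/topc.png",cv2.resize(a,None,fx=4.3,fy=4.3,interpolation=cv2.INTER_CUBIC))
cv2.imwrite("pics/scenec.png",cv2.resize(b,None,fx=5.5,fy=5.5,interpolation=cv2.INTER_CUBIC))
```

```text
(no output)
```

View pics/topc.png

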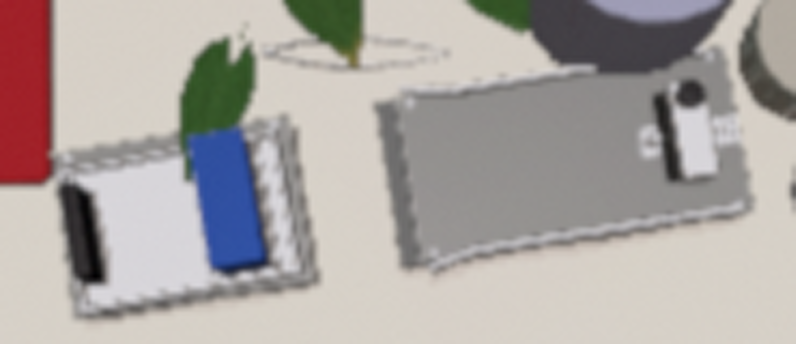

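View pics/scenec.png

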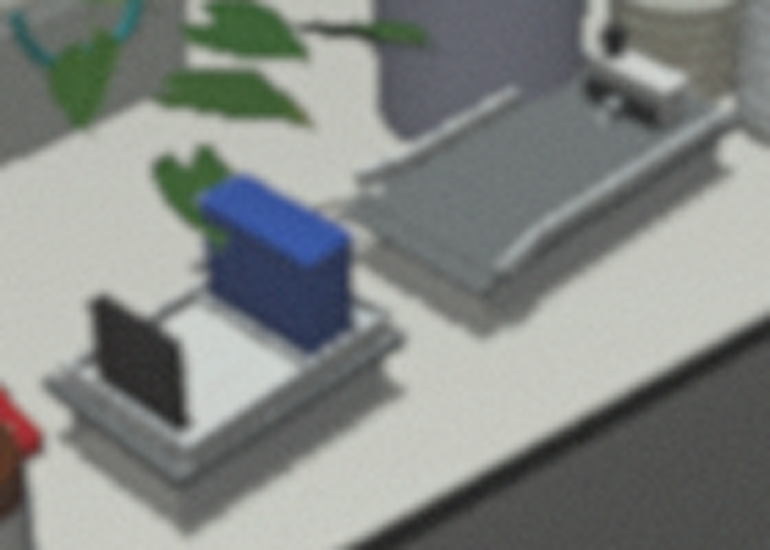

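Crop picks, top view: rim corners are near (55,155), (80,318), (318,280) and (290,118). The handle's rear top edge runs (62,185)–(78,280). The dock bevel foot runs (378,103)–(402,268), its edge is near (405,95)–(432,262), and the guides run (400,95)–(595,68) and (433,268)–(745,210).

```bash
cat > h.py <<'E'
import numpy as np,cv2
def ray(f,uv,z):
    uv=np.atleast_2d(np.float64(uv)); d=np.c_[(uv-[f["mtx"][0,2],f["mtx"][1,2]])/f["mtx"][0,0],np.ones(len(uv))]@f["R"]
    c=-f["R"].T@f["t"]; return c+d*((z-c[2])/d[:,2])[:,None]
T=lambda p:np.array(p)/4.3+[180-.4,145-.4]
S=lambda p:np.array(p)/5.5+[180-.4,155-.4]
E
python3 - <<'E'
from h import *
t=np.load("top0.npz");s=np.load("scene0.npz")
def sh(n,f,p,z):
    P=ray(f,p,z)[:,:2];print(n,P.round(4).tolist(),"len",np.linalg.norm(np.diff(P,axis=0),axis=1).round(4)); return P
sh("rim top",t,T([(55,155),(80,318),(318,280),(290,118),(55,155)]),.056)
sh("rim scene",s,S([(48,383),(188,462),(402,335)]),.056)
sh("handle rear top",t,T([(62,185),(79,282)]),.101)
sh("handle top scene",s,S([(97,296),(183,345)]),.101)
sh("stand scene z.04/.056 bottom",s,S([(185,530),(400,390)]),.0)
sh("bevelfoot",t,T([(378,103),(402,268)]),.034)
sh("edge",t,T([(405,97),(432,265)]),.04)
sh("edge scene",s,S([(355,198),(492,282)]),.04)
sh("guide near",t,T([(440,268),(745,210)]),.052)
sh("guide far",t,T([(405,97),(595,68)]),.052)
sh("guide near scene",s,S([(500,262),(735,105)]),.052)
sh("bumper face",t,T([(655,97),(675,178)]),.05)
for n,f in(("top",t),("scene",s)):
    b=f["frame"].astype(int); m=((b[...,0]>b[...,2]+60)&(b[...,0]>b[...,1]+40)).astype(np.uint8)
    k,l,st,c=cv2.connectedComponentsWithStats(m)
    # bench region blob nearest expected
    e=np.array([232,191] if n=="top" else [230,203]); i=1+np.argmin(np.linalg.norm(c[1:]-e,axis=1))
    r=cv2.minAreaRect(np.argwhere(l==i)[:,::-1].astype(np.float32)); print(n,"box",st[i],c[i],cv2.boxPoints(r).tolist())
    g=b.max(2)<50; m=g.astype(np.uint8); e=np.array([199,199] if n=="top" else [205,220])
    k,l,st,c=cv2.connectedComponentsWithStats(m); i=1+np.argmin(np.linalg.norm(c[1:]-e,axis=1))
    print(n,"handle",st[i],c[i],cv2.boxPoints(cv2.minAreaRect(np.argwhere(l==i)[:,::-1].astype(np.float32))).tolist())
E
```

```text
rim top [[0.4505, 0.3602], [0.3463, 0.3448], [0.3657, 0.1945], [0.4694, 0.2098], [0.4505, 0.3602]] len [0.1054 0.1516 0.1049 0.1515]
rim scene [[0.4316, 0.3722], [0.3407, 0.3492], [0.3523, 0.2128]] len [0.0937 0.1369]
handle rear top [[0.4245, 0.3472], [0.3648, 0.3371]] len [0.0605]
handle top scene [[0.4244, 0.3436], [0.367, 0.3312]] len [0.0587]
stand scene z.04/.056 bottom [[0.3539, 0.347], [0.3709, 0.2004]] len [0.1476]
bevelfoot [[0.4813, 0.154], [0.3737, 0.1418]] len [0.1083]
edge [[0.4835, 0.1364], [0.3744, 0.1226]] len [0.1099]
edge scene [[0.4808, 0.1471], [0.3731, 0.1359]] len [0.1083]
guide near [[0.3713, 0.1177], [0.402, -0.0749]] len [0.195]
guide far [[0.4813, 0.1364], [0.496, 0.0149]] len [0.1224]
guide near scene [[0.372, 0.1314], [0.4027, -0.0756]] len [0.2093]
bumper face [[0.4763, -0.0225], [0.4239, -0.0324]] len [0.0533]
top box [224 175  18  32 392] [232.26020408 190.77040816] [[223.3907928466797, 176.4972381591797], [235.84034729003906, 174.3321075439453], [241.19081115722656, 205.0972442626953], [228.7412567138672, 207.2623748779297]]
top handle [195 189   9  21  95] [199.15789474 198.61052632] [[194.2307891845703, 189.15383911132812], [199.42311096191406, 188.11538696289062], [203.5769500732422, 208.88461303710938], [198.38462829589844, 209.92306518554688]]
scene box [217 187  26  17 209] [229.68421053 194.85645933] [[216.00457763671875, 192.84861755371094], [220.30734252929688, 184.85780334472656], [243.02752685546875, 197.0917510986328], [238.72476196289062, 205.0825653076172]]
scene handle [199 214  14  18  92] [205.76086957 222.20652174] [[195.14865112304688, 219.39187622070312], [200.68917846679688, 211.6351318359375], [217.33782958984375, 223.52700805664062], [211.79730224609375, 231.28375244140625]]
```

```bash
cat >> h.py <<'E'
from scipy.spatial.transform import Rotation as Ro
def tri(a,ua,b,ub):
    Pm=lambda f:f["mtx"]@np.c_[f["R"],f["t"]]
    X=cv2.triangulatePoints(Pm(a),Pm(b),np.float64(ua).reshape(2,1),np.float64(ub).reshape(2,1)); return (X[:3]/X[3]).ravel()
def rows(p0,r0,targets):
    """targets: list of (pos, rpy) -> rows' shift cm and turn deg in tool frame at (p0,r0)"""
    A=Ro.from_euler("xyz",r0)
    for p,r in targets:
        print((A.inv().apply(np.array(p)-p0)*100).round(2).tolist(),(A.inv()*Ro.from_euler("xyz",r)).as_rotvec(degrees=True).round(2).tolist())
E
python3 - <<'E'
from h import *
t=np.load("top0.npz");s=np.load("scene0.npz")
print("leaf",tri(t,T((240,45)),s,S((205,150))),tri(t,T((186,175)),s,S((225,235))))
print("handle far top",tri(t,T((70,185)),s,S((100,297))),"near",tri(t,T((88,282)),s,S((184,347))))
print("box rear-near top",tri(t,T((213,270)),s,S((303,262))),"rear far",tri(t,T((192,135)),s,S((205,200))),"front near",tri(t,T((268,262)),s,S((350,240))))
F=lambda p:np.array(p)/1.5
print("amber cap",tri(t,F((217,328)),s,F((255,342))),"scope head corner near-left",tri(t,F((190,278)),s,F((190,300))),"near-right",tri(t,F((237,280)),s,F((247,290))))
print("lav",tri(t,F((498,183)),s,F((402,184))),"teal",tri(t,F((612,138)),s,F((434,125))))
B=lambda p,z:ray(t,p,z)[:,:2].round(4).tolist()
print("box rear top edge",B([(223.4,176.5),(228.7,207.3)],.112))
E
```

```text
leaf [0.50604675 0.23373794 0.09749544] [0.42696052 0.26965777 0.10251288]
handle far top [0.42441017 0.34232186 0.09979345] near [0.36476912 0.33171619 0.10143745]
box rear-near top [0.36995277 0.25593631 0.11207568] rear far [0.45065942 0.26510643 0.10878037] front near [0.37450754 0.2235043  0.10759962]
amber cap [0.34257739 0.46076612 0.15212729] scope head corner near-left [0.42804863 0.50296211 0.19760728] near-right [0.41966913 0.42221021 0.18774188]
lav [ 0.56043295 -0.01019715  0.19442933] teal [ 0.6097725  -0.16446415  0.27392976]
box rear top edge [[0.4497, 0.268], [0.3689, 0.2555]]
```

Run:
```python
from h import *
p=np.array([.2252,-.5827,.2308]);r=np.array([np.pi,0,.3688]);d=np.radians
rows(p,r,[((.33,-.50,.36),(np.pi,0,.3688+d(30))),((.48,-.33,.36),(np.pi,0,.3688+d(70)))])
```

```text
[12.76, -3.94, -12.92] [0.0, 0.0, -30.0]
[32.88, -14.39, -12.92] [0.0, 0.0, -70.0]
```

Emit:
servo_tool(plan=[[6,12.8,-3.9,-12.9,0,0,-30],[6,12.8,-3.9,-12.9,0,0,-30],[6,12.8,-3.9,-12.9,0,0,-30],[6,12.8,-3.9,-12.9,0,0,-30],[6,32.9,-14.4,-12.9,0,0,-70],[6,32.9,-14.4,-12.9,0,0,-70],[6,32.9,-14.4,-12.9,0,0,-70],[6,32.9,-14.4,-12.9,0,0,-70],[6,32.9,-14.4,-12.9,0,0,-70],[6,32.9,-14.4,-12.9,0,0,-70]], force=40)

```text
clock: 1.1
position: [0.4827, -0.3263, 0.3601]
tool_rot: [3.141, -0.002, 1.6]
force: [0.1, -0.3, 0.3]
grip_width: 0.06
finger_force: 0.0
```

Run:
```python
from h import *
p=np.array([.4807,-.3295,.3598]);r=np.array([np.pi,0,.3688+np.radians(70)]);d=np.radians
rows(p,r,[((.52,-.10,.36),(np.pi,0,r[2]+d(40))),((.47,.14,.33),(np.pi,0,r[2]+d(75)))])
```

```text
[22.87, 4.38, -0.02] [0.0, 0.0, -40.0]
[46.96, -0.14, 2.98] [0.0, 0.0, -75.0]
```

Emit:
servo_tool(plan=[[6,22.9,4.4,0,0,0,-40],[6,22.9,4.4,0,0,0,-40],[6,22.9,4.4,0,0,0,-40],[6,22.9,4.4,0,0,0,-40],[6,22.9,4.4,0,0,0,-40],[6,47,0,3,0,0,-75],[6,47,0,3,0,0,-75],[6,47,0,3,0,0,-75],[6,47,0,3,0,0,-75],[6,47,0,3,0,0,-75]])

```text
clock: 2.1
position: [0.4703, 0.1408, 0.33]
tool_rot: [-3.141, 0.0, 2.903]
force: [0.8, -0.1, -0.2]
grip_width: 0.06
finger_force: 0.0
```

Run:
```python
from h import *
from workcell import bot
s=bot.observe();print(s["position"],s["tool_rot"],s["qpos"].round(2))
rows(s["position"],s["tool_rot"],[((.41,.30,.24),(np.pi,0,np.pi+.14)),((.3946,.337,.20),(np.pi,0,np.pi+.14)),((.3946,.337,.125),(np.pi,0,np.pi+.14))])
```

```text
[0.47032837 0.14084562 0.33002222] [-3.14128183e+00  7.10720438e-05  2.90334304e+00] [ 0.28  0.29 -0.86  1.78  0.24  1.18  0.68]
[9.62, 14.04, 9.0] [-0.02, 0.0, -21.67]
[11.99, 17.28, 13.0] [-0.02, 0.0, -21.67]
[11.99, 17.28, 20.5] [-0.02, 0.0, -21.67]
```

Emit:
servo_tool(plan=[[5,9.6,14,9,0,0,-21.7],[5,9.6,14,9,0,0,-21.7],[5,9.6,14,9,0,0,-21.7],[5,9.6,14,9,0,0,-21.7],[5,12,17.3,13,0,0,-21.7],[5,12,17.3,13,0,0,-21.7],[5,12,17.3,20,0,0,-21.7],[5,12,17.3,20,0,0,-21.7],[5,12,17.3,20,0,0,-21.7],[5,12,17.3,20,0,0,-21.7]])

```text
clock: 3.1
position: [0.3965, 0.3363, 0.131]
tool_rot: [-3.142, 0.0, -3.006]
force: [-0.1, 0.6, 0.5]
grip_width: 0.0505
finger_force: 0.0
```

Run:
```python
from h import *
from workcell import bot
s=bot.observe();print(s["position"],s["tool_rot"],s["qpos"].round(2))
f=bot.grab_frame("top");g=bot.grab_frame("scene")
a=cv2.resize(f["frame"][140:250,150:300],(750,550));b=cv2.resize(g["frame"][140:260,150:310],(780,585))
cv2.imwrite("pics/g1.png",b);cv2.imwrite("pics/g1t.png",a)
```

```text
[0.39652652 0.33632573 0.13102888] [-3.14157638e+00  1.16259434e-04 -3.00612531e+00] [-0.23  0.62 -0.81  1.94  0.59  0.85  0.35]
```

View pics/g1.png

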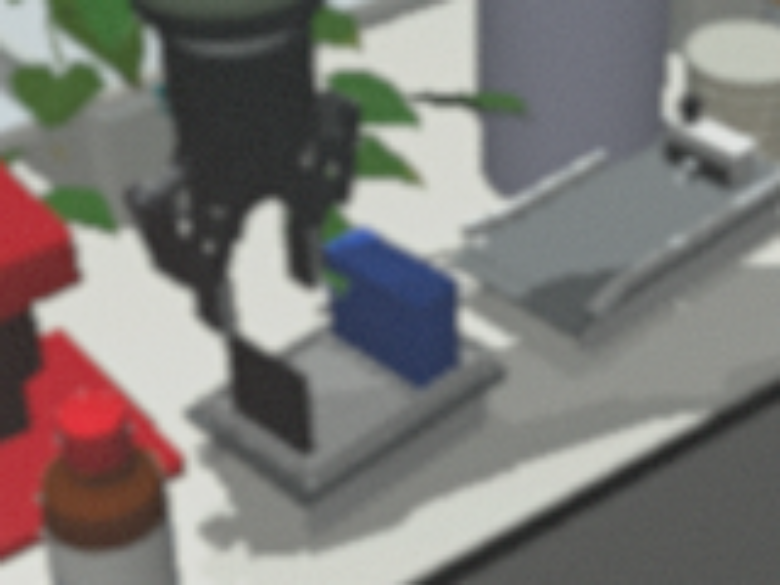

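The open fingers straddle the handle plate: tips are at (225,315) and (305,275), the plate top is centred near (270,360), and the box is clear of them. I'll go down now.

Emit:
servo_tool(plan=[[5,0,0,3,0,0,0],[5,0,0,5,0,0,0],[5,0,0,6,0,0,0],[5,0,0,6.7,0,0,0],[5,0,0,6.7,0,0,0]])

```text
clock: 3.7
position: [0.3962, 0.3367, 0.0636]
tool_rot: [3.141, 0.0, -3.005]
force: [-0.3, -0.2, 1.9]
grip_width: 0.05
finger_force: 0.0
```

Emit:
servo_tool(plan=[[2,0,0,0,0,0,0],[2,0,0,0,0,0,0],[2,0,0,0,0,0,0],[0.5,0,0,0,0,0,0],[0.5,0,0,0,0,0,0],[0.5,0,0,0,0,0,0]], force=25)

```text
clock: 4.3
position: [0.3963, 0.3369, 0.0638]
tool_rot: [3.141, 0.001, -3.005]
force: [0.3, -0.3, 7.2]
grip_width: 0.012
finger_force: 24.5
```

Emit:
servo_tool(plan=[[0,0,0,0,0,0,0],[0,0,0,0,0,0,0],[0,0,0,0,0,0,0]], force=90)

```text
clock: 4.6
position: [0.3964, 0.337, 0.0639]
tool_rot: [3.141, 0.001, -3.005]
force: [0.8, -0.4, 8.8]
grip_width: 0.011
finger_force: 88.0
```

Run:
```python
from h import *
from workcell import bot
s=bot.observe();print(s)
g=bot.grab_frame("scene");f=bot.grab_frame("top");np.savez("top1.npz",**f)
b=cv2.resize(g["frame"][140:260,150:310],(640,480),interpolation=cv2.INTER_CUBIC)
cv2.imwrite("pics/g2.png",b)
```

```text
{'clock': 4.6, 'qpos': array([-0.29263088,  0.71137421, -0.72820677,  1.97326498,  0.71110505,
        0.72930873,  0.25082954]), 'qd': array([ 0.00245579, -0.00034149, -0.00051494,  0.00052479,  0.00056264,
        0.00021821,  0.00145296]), 'joint_efforts': array([ -0.09371379, -82.5190115 , -13.48046601, -20.07525802,
        -0.38899055,  -0.19467979,  -0.3626681 ]), 'position': array([0.39642347, 0.33700242, 0.06393767]), 'tool_rot': array([ 3.14100499e+00,  1.28511393e-03, -3.00456988e+00]), 'force': array([ 0.80317381, -0.3715936 ,  8.769955  ]), 'moment': array([-0.20825555, -0.12265717,  0.38452539]), 'finger_force': 87.95777678489685, 'grip_width': 0.01103279408683576}
```

View pics/g2.png

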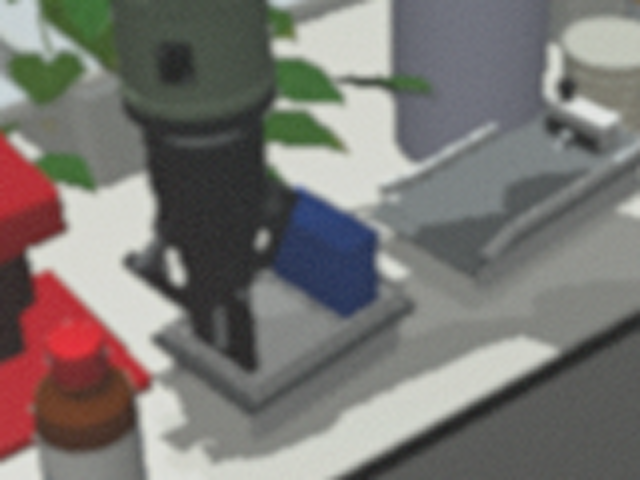

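Run:
```python
from h import *
f=np.load("top1.npz")
cv2.imwrite("pics/t1.png",cv2.resize(f["frame"][145:225,180:365],None,fx=4.3,fy=4.3,interpolation=cv2.INTER_CUBIC))
```

```text
(no output)
```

View pics/t1.png

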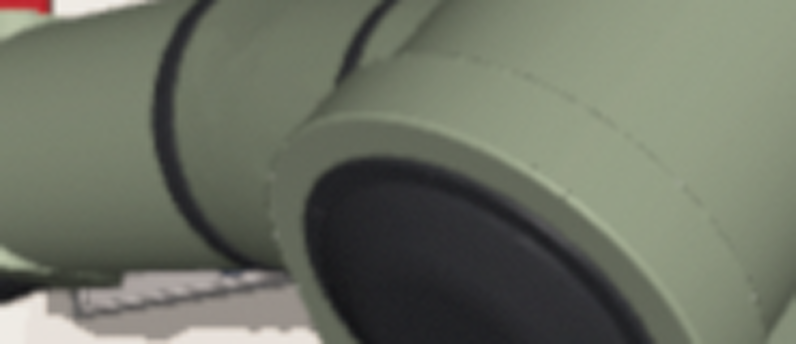

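The arm hides the tray in the top view, so I'll use profiles of the first top picture, plus line fits for the guides and rim.

Run:
```python
from h import *
t=np.load("top0.npz");g=cv2.cvtColor(t["frame"],cv2.COLOR_BGR2GRAY)
for c in(205,215,225,235,245): print("col",c,"far",list(g[172:186,c]),"near",list(g[203:221,c]))
for c in(290,310,330): print("dock col",c,"far",list(g[158:172,c]),"near",list(g[192:208,c]))
for r in(185,195): print("row",r,"tail",list(g[r,190:206]),"nose",list(g[r,238:256]),"dock",list(g[r,266:284]),"stop",list(g[r,325:345]))
```

```text
col 205 far [np.uint8(210), np.uint8(210), np.uint8(210), np.uint8(209), np.uint8(209), np.uint8(207), np.uint8(184), np.uint8(153), np.uint8(140), np.uint8(144), np.uint8(177), np.uint8(163), np.uint8(175), np.uint8(209)] near [np.uint8(185), np.uint8(181), np.uint8(180), np.uint8(180), np.uint8(180), np.uint8(178), np.uint8(178), np.uint8(182), np.uint8(199), np.uint8(213), np.uint8(214), np.uint8(213), np.uint8(207), np.uint8(160), np.uint8(95), np.uint8(112), np.uint8(168), np.uint8(201)]
col 215 far [np.uint8(209), np.uint8(209), np.uint8(209), np.uint8(205), np.uint8(176), np.uint8(144), np.uint8(139), np.uint8(145), np.uint8(172), np.uint8(155), np.uint8(173), np.uint8(210), np.uint8(214), np.uint8(214)] near [np.uint8(214), np.uint8(214), np.uint8(213), np.uint8(214), np.uint8(214), np.uint8(214), np.uint8(213), np.uint8(213), np.uint8(213), np.uint8(213), np.uint8(208), np.uint8(160), np.uint8(125), np.uint8(135), np.uint8(169), np.uint8(201), np.uint8(209), np.uint8(209)]
col 225 far [np.uint8(68), np.uint8(69), np.uint8(71), np.uint8(75), np.uint8(83), np.uint8(82), np.uin
[... 4286 characters left out ...]
p.uint8(138), np.uint8(149), np.uint8(144), np.uint8(145), np.uint8(186), np.uint8(207), np.uint8(210), np.uint8(209)] dock [np.uint8(208), np.uint8(209), np.uint8(209), np.uint8(208), np.uint8(198), np.uint8(164), np.uint8(118), np.uint8(111), np.uint8(111), np.uint8(117), np.uint8(133), np.uint8(147), np.uint8(149), np.uint8(148), np.uint8(149), np.uint8(149), np.uint8(148), np.uint8(147)] stop [np.uint8(146), np.uint8(148), np.uint8(148), np.uint8(144), np.uint8(134), np.uint8(144), np.uint8(163), np.uint8(169), np.uint8(171), np.uint8(175), np.uint8(170), np.uint8(175), np.uint8(175), np.uint8(161), np.uint8(159), np.uint8(158), np.uint8(154), np.uint8(157), np.uint8(163), np.uint8(155)]
```

Run:
```python
from h import *
t=np.load("top0.npz")
u=np.array([np.cos(.136),np.sin(.136)]);v=np.array([np.sin(.136),-np.cos(.136)]) # lateral (+far), travel
o=np.array([.3964,.337])
def q(n,p,z):
    w=ray(t,p,z)[:,:2]-o; print(n,"lat,trav mm",[(round(float(a@u)*1e3,1),round(float(a@v)*1e3,1)) for a in w])
q("tray near in",[(205,215.7),(215,213.7),(225,211.7),],.056)
q("tray far in",[(205,184.2),(215,182.2)],.046)
q("stand far edge",[(205,177.9),(215,175.9)],.04)
q("stand near edge",[(205,219),(215,217.3),(225,215.5)],.04)
q("guide near in",[(290,201.6),(310,198.4),(330,195.5)],.052)
q("guide far in",[(290,166.4),(310,163.4)],.04)
q("dock foot",[(269.4,185),(270.8,195)],.034)
q("dock edge",[(274.2,185),(276,195)],.04)
q("stop bumper",[(334.3,185)],.05)
q("handle rear top",[(194.2,190),(198,208)],.101)
q("nose rim/stand edge",[(250,185),(252,195)],.04)
```

```text
tray near in lat,trav mm [(-44.0, 4.8), (-43.2, 32.3), (-42.3, 59.9)]
tray far in lat,trav mm [(42.9, 15.7), (43.8, 43.8)]
stand far edge lat,trav mm [(61.5, 17.4), (62.3, 45.7)]
stand near edge lat,trav mm [(-51.4, 1.0), (-51.3, 28.8), (-51.0, 56.6)]
guide near in lat,trav mm [(-44.0, 237.8), (-44.4, 292.6), (-45.6, 347.2)]
guide far in lat,trav mm [(53.7, 255.1), (52.6, 311.0)]
dock foot lat,trav mm [(12.8, 190.4), (-15.4, 189.6)]
dock edge lat,trav mm [(9.7, 203.4), (-18.5, 203.6)]
stop bumper lat,trav mm [(-19.1, 364.2)]
handle rear top lat,trav mm [(22.9, -6.7), (-25.6, -3.5)]
nose rim/stand edge lat,trav mm [(20.9, 137.6), (-7.5, 138.6)]
```

The tray is about 4–5 mm off the dock's centre line, and its yaw is right. The gap is about 66 mm, with the dock edge at 203 mm of travel. I'll slide along tool −y with a small lateral shift.

Emit:
servo_tool(plan=[[0,0,-0.2,0,0,0,0],[0,0,-0.5,0,0,0,0],[0,0,-0.8,0,0,0,0],[0,0,-1.2,0,0,0,0],[0,0,-1.6,0,0,0,0],[0,0,-2,0,0,0,0],[0,0,-2.4,0,0,0,0],[0,0,-2.7,0,0,0,0],[0,0,-2.9,0,0,0,0],[0,0,-3,0,0,0,0]])

```text
clock: 5.7
position: [0.4002, 0.3083, 0.064]
tool_rot: [3.139, 0.001, -3.004]
force: [-1.3, 8.0, 5.1]
grip_width: 0.0111
finger_force: 88.0
```

```bash
cat > st.py <<'E'
from h import *
from workcell import bot
s=bot.observe(); o=np.array([.3964,.337,.0639]);w=s["position"]-o;c,n=np.cos(.136),np.sin(.136)
L=lambda a:np.round([a[0]*c+a[1]*n,a[0]*n-a[1]*c,a[2]],4)
print("lat,trav,z mm",L(w)*1e3,"force",L(s["force"]).round(1),"moment",L(s["moment"]).round(2),"rot",(np.degrees(s["tool_rot"])).round(2),s["grip_width"].round(4),round(s["finger_force"]),s["clock"])
E
python3 st.py
```

```text
Traceback (most recent call last):
  File "st.py", line 5, in <module>
    print("lat,trav,z mm",L(w)*1e3,"force",L(s["force"]).round(1),"moment",L(s["moment"]).round(2),"rot",(np.degrees(s["tool_rot"])).round(2),s["grip_width"].round(4),round(s["finger_force"]),s["clock"])
                                                                                                                                              ^^^^^^^^^^^^^^^^^^^^^
AttributeError: 'float' object has no attribute 'round'
```

Emit:
servo_tool(plan=[[0,0,-0.2,0,0,0,0],[0,-0.1,-0.5,0,0,0,0],[0,-0.1,-0.9,0,0,0,0],[0,-0.2,-1.3,0,0,0,0],[0,-0.2,-1.7,0,0,0,0],[0,-0.3,-2.1,0,0,0,0],[0,-0.3,-2.5,0,0,0,0],[0,-0.4,-2.9,0,0,0,0],[0,-0.4,-3.1,0,0,0,0],[0,-0.4,-3.2,0,0,0,0]])

```text
clock: 6.7
position: [0.4086, 0.2775, 0.0641]
tool_rot: [3.138, 0.002, -3.004]
force: [-1.1, 9.6, 6.6]
grip_width: 0.0113
finger_force: 88.2
```

```bash
sed -i 's/s\["grip_width"\].round(4)/round(s["grip_width"],4)/' st.py; python3 st.py
python3 - <<'E'
from workcell import bot
import cv2
g=bot.grab_frame("scene");cv2.imwrite("pics/x1.png",cv2.resize(g["frame"][150:250,180:320],(770,550),interpolation=cv2.INTER_CUBIC))
E
```

```text
lat,trav,z mm [ 4.1 60.6  0.2] force [ 0.2 -9.7  6.6] moment [ 1.75 -0.1  -0.  ] rot [ 1.7981e+02  9.0000e-02 -1.7213e+02] 0.0113 88 6.7
```

View pics/x1.png

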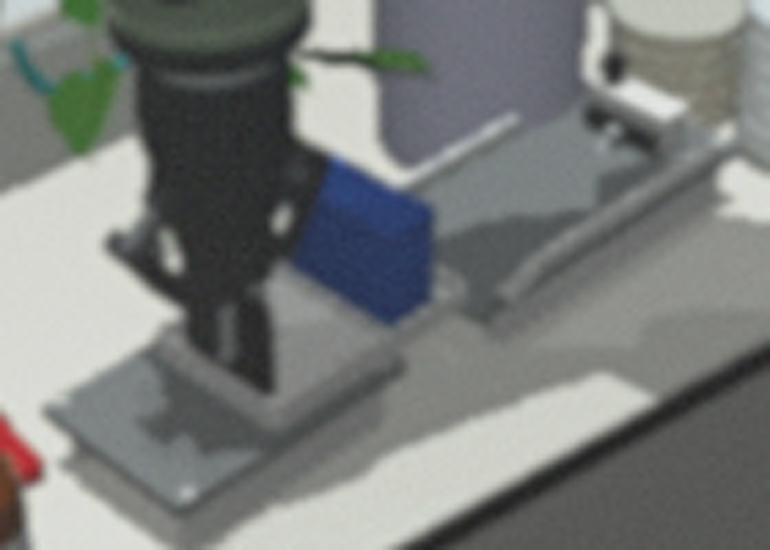

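The nose, at about (465,285), has reached the bevel. The tray is level, with its near edge inside the near guide's flare at (505,290). I'll go on in small steps and watch the forces.

Emit:
servo_tool(plan=[[0,0,-0.2,0,0,0,0],[0,0,-0.5,0,0,0,0],[0,0,-0.8,0,0,0,0],[0,0,-1.1,0,0,0,0],[0,0,-1.4,0,0,0,0],[0,0,-1.7,0,0,0,0],[0,0,-1.9,0,0,0,0],[0,0,-2,0,0,0,0]])

```text
clock: 7.55
position: [0.4115, 0.258, 0.0642]
tool_rot: [3.138, 0.002, -3.004]
force: [-1.3, 9.9, 7.8]
grip_width: 0.0109
finger_force: 88.4
```

```bash
python3 st.py
```

```text
lat,trav,z mm [ 4.2 80.3  0.3] force [  0.  -10.    7.8] moment [ 2.18 -0.05  0.  ] rot [ 1.7979e+02  1.1000e-01 -1.7212e+02] 0.0109 88 7.55
```

Emit:
servo_tool(plan=[[0,0,-0.2,0,0,0,0],[0,0,-0.5,0,0,0,0],[0,0,-0.8,0,0,0,0],[0,0,-1.1,0,0,0,0],[0,0,-1.4,0,0,0,0],[0,0,-1.7,0,0,0,0],[0,0,-1.9,0,0,0,0],[0,0,-2,0,0,0,0]])

```text
clock: 8.35
position: [0.4141, 0.2376, 0.0639]
tool_rot: [3.139, 0.001, -3.004]
force: [-0.0, 8.9, 4.8]
grip_width: 0.0112
finger_force: 89.0
```

```bash
python3 st.py
```

```text
lat,trav,z mm [  4.1 100.9   0. ] force [ 1.2 -8.8  4.8] moment [ 1.47 -0.13 -0.02] rot [ 1.7985e+02  8.0000e-02 -1.7213e+02] 0.0112 89 8.35
```

Nose is supported by the dock now (moment dropped). Continuing.

Emit:
servo_tool(plan=[[0,0,-0.2,0,0,0,0],[0,0,-0.5,0,0,0,0],[0,0,-0.9,0,0,0,0],[0,0,-1.3,0,0,0,0],[0,0,-1.7,0,0,0,0],[0,0,-2.1,0,0,0,0],[0,0,-2.5,0,0,0,0],[0,0,-2.8,0,0,0,0],[0,0,-3,0,0,0,0]])

```text
clock: 9.25
position: [0.4183, 0.2078, 0.0639]
tool_rot: [3.139, 0.002, -3.004]
force: [-0.3, 8.9, 7.2]
grip_width: 0.0112
finger_force: 88.9
```

```bash
python3 st.py
```

```text
lat,trav,z mm [  4.1 130.9   0. ] force [ 0.9 -8.9  7.2] moment [ 1.5  -0.11  0.07] rot [ 1.7985e+02  9.0000e-02 -1.7213e+02] 0.0112 89 9.25
```

Emit:
servo_tool(plan=[[0,0,-0.2,0,0,0,0],[0,0,-0.5,0,0,0,0],[0,0,-0.9,0,0,0,0],[0,0,-1.3,0,0,0,0],[0,0,-1.7,0,0,0,0],[0,0,-2.1,0,0,0,0],[0,0,-2.5,0,0,0,0],[0,0,-2.8,0,0,0,0],[0,0,-3,0,0,0,0]])

```text
clock: 10.15
position: [0.4224, 0.1781, 0.0639]
tool_rot: [3.139, 0.002, -3.004]
force: [-0.6, 7.6, 7.0]
grip_width: 0.011
finger_force: 89.0
```

```bash
python3 st.py
```

```text
lat,trav,z mm [  4.2 160.9   0. ] force [ 0.5 -7.6  7. ] moment [ 1.56 -0.12  0.04] rot [ 1.7986e+02  1.0000e-01 -1.7212e+02] 0.011 89 10.15
```

Emit:
servo_tool(plan=[[0,0,-0.2,0,0,0,0],[0,0,-0.5,0,0,0,0],[0,0,-0.9,0,0,0,0],[0,0,-1.3,0,0,0,0],[0,0,-1.7,0,0,0,0],[0,0,-2.1,0,0,0,0],[0,0,-2.5,0,0,0,0],[0,0,-2.8,0,0,0,0],[0,0,-3,0,0,0,0]])

```text
clock: 11.05
position: [0.4266, 0.1484, 0.0639]
tool_rot: [3.139, 0.002, -3.004]
force: [-0.8, 10.1, 7.5]
grip_width: 0.0108
finger_force: 89.1
```

```bash
python3 st.py
```

```text
lat,trav,z mm [  4.3 190.9  -0. ] force [  0.6 -10.1   7.5] moment [ 1.63 -0.17 -0.02] rot [ 1.7986e+02  1.0000e-01 -1.7212e+02] 0.0108 89 11.05
```

Emit:
servo_tool(plan=[[0,0,-0.2,0,0,0,0],[0,0,-0.5,0,0,0,0],[0,0,-0.9,-0.01,0,0,0],[0,0,-1.3,-0.01,0,0,0],[0,0,-1.7,-0.01,0,0,0],[0,0,-2.1,-0.01,0,0,0],[0,0,-2.4,-0.01,0,0,0],[0,0,-2.6,-0.01,0,0,0],[0,0,-2.8,-0.01,0,0,0],[0,0,-3,-0.01,0,0,0]])

```text
clock: 12.05
position: [0.4306, 0.1186, 0.0639]
tool_rot: [3.139, 0.002, -3.004]
force: [-1.5, 7.8, 6.4]
grip_width: 0.011
finger_force: 88.9
```

```bash
python3 st.py
python3 - <<'E'
from workcell import bot
import cv2
g=bot.grab_frame("scene");cv2.imwrite("pics/x2.png",cv2.resize(g["frame"][140:230,210:330],(800,600),interpolation=cv2.INTER_CUBIC))
E
```

```text
lat,trav,z mm [  4.2 221.    0. ] force [-0.4 -7.9  6.4] moment [ 1.52 -0.1  -0.06] rot [ 1.7988e+02  9.0000e-02 -1.7211e+02] 0.011 89 12.05
```

View pics/x2.png

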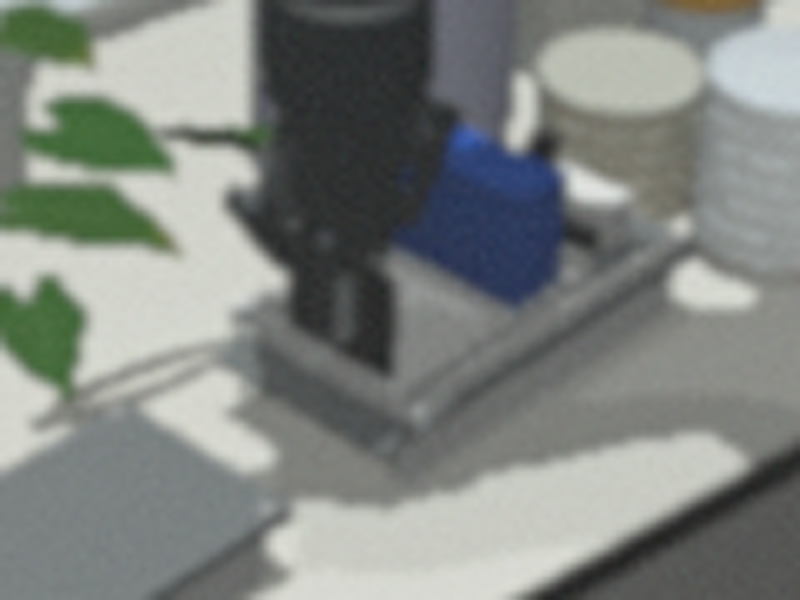

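The tray sits in the dock between the guides with the box upright. The bumper, black at (580,235), is a little ahead of the nose. I'll feel forward from here.

Emit:
servo_tool(plan=[[0,0,-0.1,0,0,0,0],[0,0,-0.2,0,0,0,0],[0,0,-0.3,0,0,0,0],[0,0,-0.4,0,0,0,0]])

```text
clock: 12.5
position: [0.4311, 0.1147, 0.0639]
tool_rot: [3.139, 0.002, -3.004]
force: [-0.4, 8.6, 6.7]
grip_width: 0.0111
finger_force: 89.0
```

Emit:
servo_tool(plan=[[0,0,-0.1,0,0,0,0],[0,0,-0.2,0,0,0,0],[0,0,-0.2,0,0,0,0]])

```text
clock: 12.8
position: [0.4314, 0.1126, 0.0639]
tool_rot: [3.14, 0.002, -3.004]
force: [-1.4, 7.4, 7.4]
grip_width: 0.0111
finger_force: 89.1
```

```bash
python3 st.py
```

```text
lat,trav,z mm [  4.3 227.1   0. ] force [-0.3 -7.5  7.4] moment [ 1.39 -0.12  0.02] rot [ 1.7989e+02  9.0000e-02 -1.7212e+02] 0.0111 89 12.8
```

Emit:
servo_tool(plan=[[0,0,-0.1,0,0,0,0],[0,0,-0.2,0,0,0,0],[0,0,-0.2,0,0,0,0]])

```text
clock: 13.1
position: [0.4317, 0.1106, 0.0639]
tool_rot: [3.14, 0.002, -3.004]
force: [-1.2, 7.8, 7.5]
grip_width: 0.011
finger_force: 89.1
```

```bash
python3 st.py
```

```text
lat,trav,z mm [  4.2 229.1  -0. ] force [-0.1 -7.8  7.5] moment [ 1.45 -0.11 -0.04] rot [ 1.7989e+02  9.0000e-02 -1.7212e+02] 0.011 89 13.1
```

Emit:
servo_tool(plan=[[0,0,-0.1,0,0,0,0],[0,0,-0.2,0,0,0,0],[0,0,-0.2,0,0,0,0]])

```text
clock: 13.4
position: [0.432, 0.1086, 0.0639]
tool_rot: [3.14, 0.002, -3.004]
force: [-1.6, 8.2, 7.2]
grip_width: 0.011
finger_force: 89.1
```

Emit:
servo_tool(plan=[[0,0,-0.1,0,0,0,0],[0,0,-0.2,0,0,0,0],[0,0,-0.2,0,0,0,0]])

```text
clock: 13.7
position: [0.4322, 0.1067, 0.0639]
tool_rot: [3.14, 0.002, -3.004]
force: [-0.8, 8.5, 8.0]
grip_width: 0.0111
finger_force: 89.1
```

Emit:
servo_tool(plan=[[0,0,-0.1,0,0,0,0],[0,0,-0.15,0,0,0,0],[0,0,-0.15,0,0,0,0]])

```text
clock: 14.0
position: [0.4324, 0.1053, 0.0639]
tool_rot: [3.14, 0.002, -3.004]
force: [-1.4, 8.4, 7.2]
grip_width: 0.0111
finger_force: 89.1
```

Emit:
servo_tool(plan=[[0,0,-0.1,0,0,0,0],[0,0,-0.15,0,0,0,0],[0,0,-0.15,0,0,0,0]])

```text
clock: 14.3
position: [0.4326, 0.1038, 0.0639]
tool_rot: [3.14, 0.002, -3.004]
force: [-0.4, 8.0, 7.3]
grip_width: 0.0112
finger_force: 89.1
```

Emit:
servo_tool(plan=[[0,0,-0.1,0,0,0,0],[0,0,-0.15,0,0,0,0],[0,0,-0.15,0,0,0,0]])

```text
clock: 14.6
position: [0.4329, 0.1023, 0.0639]
tool_rot: [3.14, 0.002, -3.004]
force: [-1.0, 8.5, 6.0]
grip_width: 0.011
finger_force: 89.1
```

Emit:
servo_tool(plan=[[0,0,-0.1,0,0,0,0],[0,0,-0.15,0,0,0,0],[0,0,-0.15,0,0,0,0]])

```text
clock: 14.9
position: [0.4331, 0.101, 0.0639]
tool_rot: [3.139, 0.002, -3.004]
force: [-1.8, 10.8, 5.6]
grip_width: 0.011
finger_force: 88.9
```

Emit:
servo_tool(plan=[[0,0,-0.05,0,0,0,0],[0,0,-0.05,0,0,0,0]])

```text
clock: 15.1
position: [0.4331, 0.1008, 0.0639]
tool_rot: [3.139, 0.002, -3.004]
force: [-1.0, 11.5, 5.2]
grip_width: 0.0111
finger_force: 89.0
```

Stop felt: force is rising above the roughly 8.3 N drag. I'll press up in small steps to about 19 N total.

Emit:
servo_tool(plan=[[0,0,-0.05,0,0,0,0],[0,0,-0.1,0,0,0,0]])

```text
clock: 15.3
position: [0.4333, 0.1003, 0.064]
tool_rot: [3.138, 0.002, -3.003]
force: [-2.8, 15.1, 8.0]
grip_width: 0.0108
finger_force: 89.2
```

Emit:
servo_tool(plan=[[0,0,-0.05,0,0,0,0],[0,0,-0.08,0,0,0,0],[0,0,-0.08,0,0,0,0]])

```text
clock: 15.6
position: [0.4334, 0.1, 0.0641]
tool_rot: [3.137, 0.002, -3.003]
force: [-3.7, 18.0, 7.1]
grip_width: 0.0108
finger_force: 89.3
```

Emit:
servo_tool(plan=[[0,0,0,0,0,0,0],[0,0,0,0,0,0,0],[0,0,0,0,0,0,0],[0,0,0,0,0,0,0],[0,0,0,0,0,0,0],[0,0,0,0,0,0,0],[0,0,0,0,0,0,0],[0,0,0,0,0,0,0],[0,0,0,0,0,0,0],[0,0,0,0,0,0,0]])

```text
clock: 16.6
position: [0.4334, 0.1, 0.064]
tool_rot: [3.137, 0.002, -3.003]
force: [-2.5, 16.7, 7.7]
grip_width: 0.0112
finger_force: 89.3
```

```bash
python3 st.py
```

```text
lat,trav,z mm [4.500e+00 2.399e+02 1.000e-01] force [ -0.2 -16.9   7.7] moment [ 3.21 -0.25 -0.2 ] rot [ 1.7976e+02  1.3000e-01 -1.7207e+02] 0.0112 89 16.6
```

Emit:
servo_tool(plan=[[0,0,0.05,0,0,0,0],[0,0,0.1,0,0,0,0],[0,0,0.1,0,0,0,0]], force=30)

```text
clock: 16.9
position: [0.4333, 0.1, 0.0639]
tool_rot: [3.139, 0.002, -3.004]
force: [-1.2, 11.3, 5.4]
grip_width: 0.0111
finger_force: 88.8
```

```bash
python3 st.py
```

```text
lat,trav,z mm [  4.5 239.8   0. ] force [  0.3 -11.3   5.4] moment [ 1.99  0.01 -0.11] rot [ 1.7984e+02  1.1000e-01 -1.7210e+02] 0.0111 89 16.9
```

Tray is still in place. Opening gradually, then straight up.

Emit:
servo_tool(plan=[[1.6,0,0.05,0,0,0,0],[2.2,0,0.05,0,0,0,0],[3,0,0.05,0,0,0,0],[4,0,0.05,0,0,0,0],[4,0,0.05,0,0,0,0],[4,0,0.05,0,0,0,0],[4,0,0.05,0,0,0,0]])

```text
clock: 17.6
position: [0.4327, 0.0985, 0.0634]
tool_rot: [-3.142, -0.0, -3.005]
force: [-0.0, 0.3, -0.4]
grip_width: 0.0399
finger_force: 0.0
```

```bash
python3 st.py
```

```text
lat,trav,z mm [  3.7 241.2  -0.5] force [ 0.  -0.3 -0.4] moment [ 0.01  0.02 -0.04] rot [-180.     -0.   -172.17] 0.0399 0 17.6
```

Free, with zero force. Raising straight up.

Emit:
servo_tool(plan=[[4,0,0,-0.5,0,0,0],[4,0,0,-1.5,0,0,0],[4,0,0,-3,0,0,0],[4,0,0,-5,0,0,0],[4,0,0,-8,0,0,0],[4,0,0,-12,0,0,0],[4,0,0,-16,0,0,0],[4,0,0,-20,0,0,0],[4,0,0,-20,0,0,0],[4,0,0,-20,0,0,0]])

```text
clock: 18.6
position: [0.4328, 0.0984, 0.2644]
tool_rot: [-3.141, 0.002, -3.005]
force: [-0.5, 0.5, 0.1]
grip_width: 0.0401
finger_force: 0.0
```

Run:
```python
from workcell import bot
import cv2
s=bot.observe();print(s["position"],s["force"],s["clock"])
g=bot.grab_frame("scene");cv2.imwrite("pics/x3.png",cv2.resize(g["frame"][140:230,210:330],(800,600),interpolation=cv2.INTER_CUBIC))
```

```text
[0.43279046 0.09835757 0.26436336] [-0.53813357  0.49254873  0.05881552] 18.6
```

View pics/x3.png

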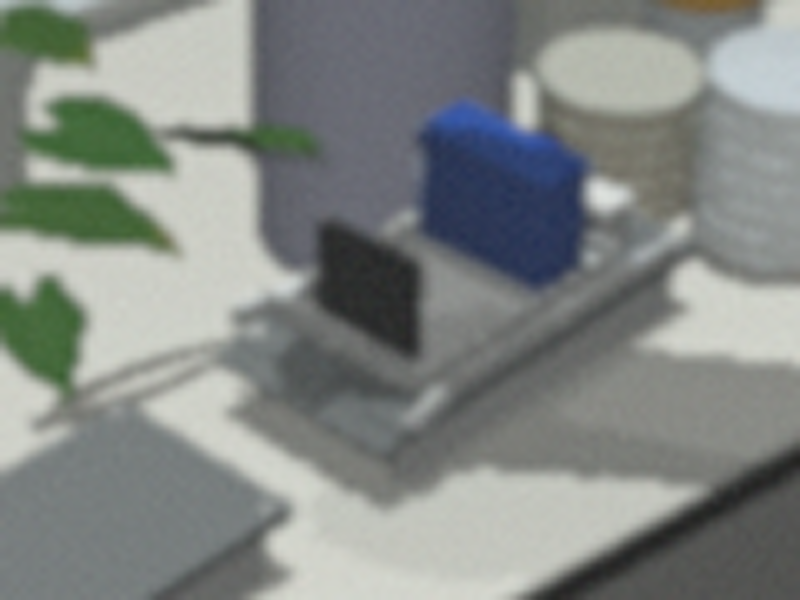

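The tray lies fully on the dock with its nose at the stop block near (600,200), the box stands upright at (505,195), the handle at (368,285) is free, and the tweezers lie where they were.

```bash
python3 -c "from workcell import bot;print(bot.job_done())"
```

```text
the job is handed in; nothing more can be done
None
```

The tray is in the dock against the end stop, pressed there at about 9–10 N for just over a second and released, with the box upright; the job is handed in at about 19 s, but no verdict came back and I had no direct reading of the home pin.

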